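# Refit a hob knob and hold it pressed at full flame

### The job

The washed control knob of the two-burner table-top gas hob lies on the worktop and one of the hob's two spindles is bare (the gas is not connected). Fit the knob on the bare spindle with its flat matching the spindle's, push it fully home, press it in against the spring as far as it goes, and only then, keeping it pressed, turn it anticlockwise a quarter turn to full flame, as you would to light the burner. Finish while still holding it there, pressed in and turned; leave the other knob, the mug and the tin as they are.

Things in the scene. Friction and masses are not known exactly. Their poses are not given: they have to be found in the camera images.
- knob: Loose black control knob, 40 mm diameter, 34 mm high (42 mm steel trim ring round its lowest 3 mm), 70 g, standing on the worktop hollow side down. Origin: centre of its underside; z up; x points along the white index line on its top and side. Home on the spindle, its underside is 16 mm below the spindle's tip: 8 mm above the hob's top, 3 mm when pressed in.
- knob_bore (a point): Mouth of the D-shaped bore in the hub under the knob, on its axis, 2 mm above the underside; same axes as the knob. The bore is 12.8 mm in diameter and 14 mm deep, with a flat 2.8 mm from the axis on the side away from the index line (-x).
- bare_tip (a point): Centre of the tip of the bare upright spindle, 24 mm above the hob's top (90 mm above the worktop). A steel D-shaft, 12 mm diameter, its flat 2.4 mm from the axis on the -x side of this point, top edge chamfered 1.5 mm. z up; at off, as at the start, x points to the hob's back, so the flat faces the hob's front. Moves and turns with the spindle. The knob has about 0.2 rad of play on it.
- bare_valve: The bare spindle's fixed place on the hob, left or right of the two: a flat bezel with a 3 mm high collar of radius 9.5 mm round the spindle's foot. Origin: on the spindle's axis at the hob's top (66 mm above the worktop); x to the hob's back (small ring, off mark), y to its left (large flame mark).
- bare_push (a joint): How far the bare spindle is pressed in, m: 0 out, 0.005 fully in. A spring holds it out: it begins to move at about 4 N, is fully in at 8 N and springs back when let go.
- bare_turn (a joint): Angle of the bare spindle, rad: 0 off (at the start), growing anticlockwise seen from above to its stop at 1.571 (full flame, a quarter turn). Friction 0.025 N m; stays where it is left.
- gas_hob: Fixed steel table-top gas hob, 300 mm deep, 440 mm wide, top 66 mm above the worktop. Origin: centre of its footprint; x to its back, y to its left. The two valves are 105 mm in front of its centre, 55 mm to either side. Behind them are two burners with dark square pan supports, 34 mm high, their front bars 60 mm behind the spindles.
- other_turn (a joint): Angle of the other spindle, rad, 110 mm beside the bare one; its knob, the same size, is already on (underside 8 mm above the hob's top, index line to the hob's back at off). 0 off, growing anticlockwise. To be left at off.
- mug: Cream mug with blue lines, 84 mm wide, 89 mm high, on the worktop to the right in front of the hob. Origin: at its underside. To be left alone.
- tin: Flat food tin, 86 mm in diameter, 40 mm high, on the worktop to the left of the hob's back. Origin: centre of its underside. To be left alone.
There are look-alikes about, which are no part of the job. Leave any yellow look-alike of the knob alone.

How it is judged:
On the way:
1. the knob is home on the bare spindle and pressed in, the spindle still at off (z of knob in the frame of bare_tip below -0.0135 m and horizontal distance between knob and bare_tip below 0.003 m and angle between the x axis of knob and the x axis of bare_tip, either way round below 0.4 rad and value of joint bare_push above 0.0035 m and value of joint bare_turn below 0.4 rad), for 0.1 s.
At the end, for the whole second after the job is handed in: The knob is home on the bare spindle (within 2.5 mm of the bore's end, 3 mm of the axis, keyed within 0.4 rad, upright within 0.12 rad), the spindle is pressed in at least 3.5 mm of its 5 mm and turned at least 1.2 rad of its 1.57 rad, the gripper still bears on the knob, and the other knob is off (z of knob in the frame of bare_tip below -0.0135 m and horizontal distance between knob and bare_tip below 0.003 m and angle between the x axis of knob and the x axis of bare_tip, either way round below 0.4 rad and angle between knob's own z axis and vertical below 0.12 rad and value of joint bare_push above 0.0035 m and value of joint bare_turn above 1.2 rad and contact force between the fingers and knob above 2 N and value of joint other_turn below 0.3 rad); the arm keeps its last pose, push and grip.
It fails at once if the other knob is turned on (value of joint other_turn above 0.3 rad).
It fails at once if the mug is shoved or tipped (distance of mug from where it was at the start of the episode above 0.03 m or angle between mug's own z axis and vertical above 0.3 rad).
It fails at once if the tin is shoved (distance of tin from where it was at the start of the episode above 0.03 m).
It also fails if it takes over 42 s, if anything falls off the work surface, if the arm or the gripper's body presses on something with over 40 N, if the wrist force passes 120 N, or if a joint passes its speed limit or range.

### The arm

A 6-joint arm with a two-finger parallel gripper is mounted at the origin on a cart in front of the work surface, level with it; the furniture and walls round the work are solid. World frame = base frame: x ahead of the robot, y to its left, z up, the work surface at z = 0. Lengths are in m, angles in rad, forces in N, time in s.
With the tool pointing down it reaches from about 0.35 to 0.85 m from the base axis. Payload 8.1 kg.
Tool frame: the origin (TCP) lies between the finger pads; the fingertips stand nose_length ahead of it and the grasp point (between the pads) lies 2 mm behind it (nose_length is the distance from the TCP to the fingertips, in m); z points along the fingers, x is the direction in which the jaws open and shut, and the axes are right-handed (so a half turn about z gives the same grasp; the last joint's range is limited). The gripper opens to 93 mm and grips with 3 to 60 N. Pads are 15 mm wide; open, the fingers measure 128 mm over their backs; the gripper's body (75 mm by 188 mm) begins 65 mm behind the grasp point.
Start: joints at [1.057, 0.13, 1.488, -0, 1.523, -0.085], TCP at [0.249, 0.546, 0.236] pointing down, gripper open.
Joint ranges: [-2.96, 2.96], [-0.89, 2.26], [0.02, 2.5], [-1.34, 4.48], [0, 2.73], [-2.66, 2.66]. Speed limits (rad/s): [2.39, 2.39, 2.79, 3.14, 3.14, 3.14].

### API

Orientations are given as a rotation vector (axis times angle).
In Python, from plant import * gives the robot as it stands.
- The arm moves only by the tool carry_out, never from a script. Its argument "steps" is a list of rows, each an object with "xyz": the shift along the world's x, y, z in cm, a list of three; "rot": the turn, a rotation vector about the world's x, y, z in degrees, a list of three. In form: [{"xyz": [tx, ty, tz], "rot": [rx, ry, rz]}, ...]. A call has 1 to 10 rows; each row is the pose to reach, as a shift and turn from the pose commanded when the call began; what a row does not reach only later rows make up. A row lasts 1/10 s, in which the tool goes at most 50 mm and 8.59 degrees, less where a joint would pass 70% of its speed; a pose out of reach is approached as far as the arm can. A call with a gripper value outside its range is refused whole. "grip" is the opening, from 0 (shut) to 1 (fully open), set as the call begins (left out, the last holds). The fingers move at their own pace and stop on an object; "force" is the grip in N (left out, the last holds). Time passes only in rows, so rows that repeat a pose let the fingers close. It gives the time, the measured TCP pose, the force and the opening at its end, in the units of the state.
- read_state(): the state, without advancing time (a new reading comes with each control period).
- read_camera(name): name is "side" or "top"; returns the picture (384x512x3 uint8, red, green, blue); there is no depth.
- calibration(name): a dict with "fov_y" (degrees; the focal length in pixels is half the picture's height over the tangent of half this angle, whatever the lens; pixels are square), "cx", "cy" (the principal point, pixels), "xyz" and "attitude" of the camera in the world. Camera axes: x right, y down, z forward; pixel columns grow to the right and rows downward; lengths in m; the calibration is good to about 2 mm. A picture is of the moment at which its call begins. calibration takes no time and is no camera call.
- close_job(): hands the job in, once; it reports no verdict.
The state is a dict: "t": time; "q": joint angles; "dq": joint speeds; "joint_torque": joint torques, N m; "tool_pos": TCP position; "orientation": TCP orientation; "force": force on the tool from outside, world axes, zero at the start; "wrist_torque": the same for the moment, N m; "opening": finger opening in m.
Only numpy, scipy, OpenCV 4.12 (cv2) and the standard library are available. Lean on these libraries where they do the work, as an engineer would, in place of code of your own. Each camera call takes 0.05 s, during which the arm holds its last target.

## Working session

There is one attempt and no reset: what is moved stays moved. The work goes in short steps, Python scripts to look and compute and a tool call to move; the robot and the scene stay as the last step left them, time stands still between calls to the robot, and variables do not carry over. Pictures are saved under pics/ and viewed, and the job is handed in when it is done.

Besides the shell and the picture viewer there is one more tool, called after "Request:" as name(argument=value, ...), one argument or row to a line, values as JSON. carry_out: Moves the arm, as the interface text tells. Its arguments: {"type":"object","properties":{"steps":{"type":"array","items":{"type":"object","properties":{"xyz":{"type":"array","items":{"type":"number"}},"rot":{"type":"array","items":{"type":"number"}}}}},"grip":{"type":"number"},"force":{"type":"number"}},"required":["steps"]}

```bash
mkdir -p pics; ls; python3 - <<'E'
from plant import *
import cv2
for n in("side","top"):
    im=read_camera(n); cv2.imwrite(f"pics/{n}0.png",cv2.cvtColor(im,cv2.COLOR_RGB2BGR)); print(n,calibration(n))
print(read_state())
import plant; print([k for k in dir(plant) if k[0]!='_'])
E
```

```text
pics
side {'fov_y': 48.24168253182607, 'cx': 257.3609427268221, 'cy': 200.28332898630526, 'xyz': array([0.46612871, 0.73879193, 0.91685132]), 'attitude': array([ 0.01086347,  2.93065364, -1.12523313])}
top {'fov_y': 52.57153846258393, 'cx': 256.10843232637444, 'cy': 192.32068847623725, 'xyz': array([ 0.26645657, -0.02960539,  1.18250005]), 'attitude': array([-2.13244495,  2.10056372, -0.16315862])}
{'t': 0.1, 'q': array([ 1.05657869e+00,  1.31082581e-01,  1.48917573e+00, -3.35560004e-05,
        1.52301401e+00, -8.53770048e-02]), 'dq': array([ 0.00101553,  0.00014515, -0.00503613,  0.001873  ,  0.00021221,
       -0.00154446]), 'joint_torque': array([ 1.10724548e-03, -5.61340714e+01, -4.93095911e+01,  7.70077016e-02,
        2.90684891e-02, -6.74307398e-05]), 'tool_pos': array([0.24922411, 0.54524699, 0.23469122]), 'orientation': array([ 2.64256426e+00,  1.69745156e+00, -2.30822625e-03]), 'force': array([0.05341753, 0.198871  , 0.57478709]), 'wrist_torque': array([0.00916409, 0.03082753, 0.07770858]), 'opening': 0.09281424868670073}
['IKError', 'calibration', 'close_job', 'nose_length', 'read_camera', 'read_state']
```

View pics/top0.png

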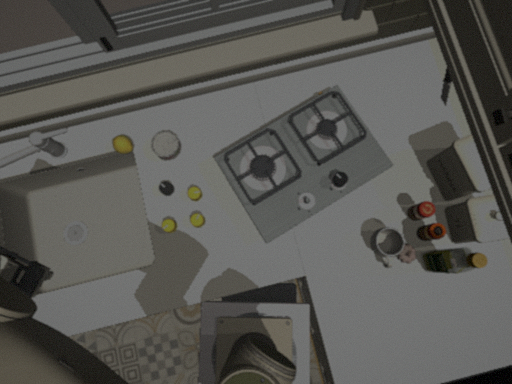

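View pics/side0.png

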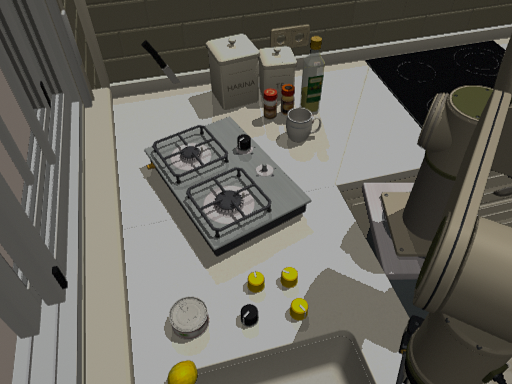

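The top view shows these knob candidates: a black one at (167,187) and yellow ones at (193,192), (197,219) and (168,225). There is also a fitted black knob at (338,180) on the hob. The loose black one at (167,187) (side view (250,315)) fits the description. The bare spindle is at (306,201) (side (265,170)). I'll confirm with crops.

```bash
cat > h.py <<'E'
import numpy as np, cv2
from scipy.spatial.transform import Rotation as R
from plant import *
def cam(n):
    c=calibration(n); f=192/np.tan(np.radians(c['fov_y'])/2)
    return c['xyz'],R.from_rotvec(c['attitude']).as_matrix(),f,c['cx'],c['cy']
def ray(n,u,v):
    o,M,f,cx,cy=cam(n); d=M@np.array([(u-cx)/f,(v-cy)/f,1]); return o,d
def plane(n,u,v,z):
    o,d=ray(n,u,v); return o+d*(z-o[2])/d[2]
def proj(n,p):
    o,M,f,cx,cy=cam(n); q=M.T@(np.array(p)-o); return np.array([cx+f*q[0]/q[2],cy+f*q[1]/q[2]])
def tri(a,b):
    A=[];B=[]
    for n,(u,v) in (("top",a),("side",b)):
        o,d=ray(n,u,v); d/=np.linalg.norm(d); P=np.eye(3)-np.outer(d,d); A.append(P);B.append(P@o)
    return np.linalg.lstsq(np.vstack(A),np.hstack(B),rcond=None)[0]
def bgr(n): return cv2.cvtColor(read_camera(n),cv2.COLOR_RGB2BGR)
def crop(im,u,v,r,s): return cv2.resize(im[v-r:v+r,u-r:u+r],None,fx=s,fy=s,interpolation=cv2.INTER_CUBIC)
E
python3 - <<'E'
from h import *
t=cv2.imread('pics/top0.png');s=cv2.imread('pics/side0.png')
g=lambda a:np.clip((a/255.)**.6*255,0,255).astype(np.uint8)
r1=np.hstack([crop(t,167,187,18,10),crop(s,250,315,18,10)])
# spindle
r2=np.hstack([crop(t,306,201,18,10),crop(s,265,170,18,10)])
cv2.imwrite('pics/crop0.png',cv2.resize(g(np.vstack([r1,r2])),(590,590)))
E
```

```text
(no output)
```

View pics/crop0.png

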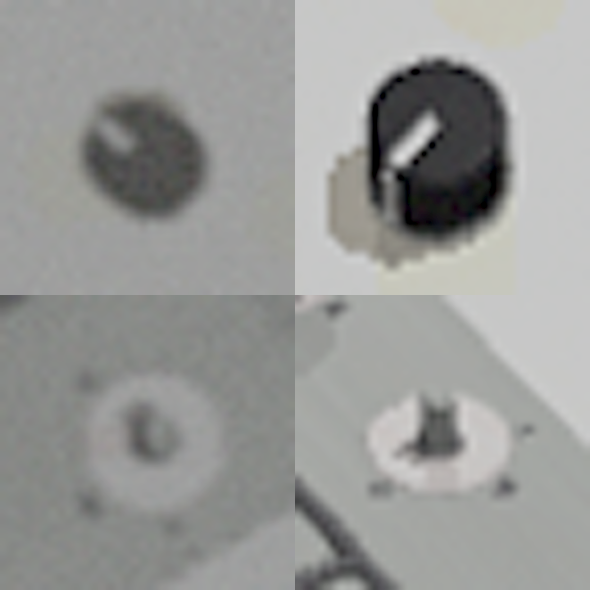

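```bash
python3 - <<'E'
from h import *
t=cv2.imread('pics/top0.png');s=cv2.imread('pics/side0.png')
for n,im,(u,v) in(("top",t,(167,187)),("side",s,(250,315))):
    gray=im.max(2).astype(int); r=16
    sub=gray[v-r:v+r,u-r:u+r]; 
    thr=75 if n=="side" else 75
    m=(sub<thr).astype(np.uint8)
    cs,_=cv2.findContours(m,cv2.RETR_EXTERNAL,cv2.CHAIN_APPROX_NONE); c=max(cs,key=cv2.contourArea)
    hull=cv2.convexHull(c); M=cv2.moments(hull); cu,cv_=M['m10']/M['m00']+u-r,M['m01']/M['m00']+v-r
    print(n,"centroid",cu,cv_,"bbox",cv2.boundingRect(c),"plane.017",plane(n,cu,cv_,.017), "minmax",sub.min(),np.median(gray))
    # white line pixels inside hull
    mm=np.zeros_like(m); cv2.drawContours(mm,[hull],-1,1,-1); mm=cv2.erode(mm,np.ones((3,3)))
    if n=="top": print(sub[4:28,4:28])
    ys,xs=np.nonzero((mm>0)&(sub>90)); print(list(zip(xs+u-r,ys+v-r)))
E
```

```text
top centroid 166.05573770491804 187.83934426229507 bbox (8, 10, 15, 15) plane.017 [0.48715687 0.27818126 0.017     ] minmax 30 103.0
[[115 118 115 118 118 119 115 118 119 120 115 116 117 118 114 117 119 119
  117 117 119 117 117 116]
 [117 114 121 118 115 118 117 118 115 119 112 117 117 116 116 119 119 115
  116 117 114 115 117 117]
 [116 119 117 117 116 118 115 115 118 116 117 117 118 115 114 118 121 116
  116 117 118 117 115 114]
 [111 118 117 115 114 116 116 117 116 117 118 117 118 115 120 117 120 116
  118 117 118 114 121 116]
 [117 118 115 118 116 115 119 114 112 110 110 112 112 109 114 119 117 117
  116 118 118 116 117 119]
 [118 115 118 118 117 113 109  96  88  85  89  88  84  88 103 111 116 120
  117 117 114 119 118 120]
 [119 115 120 117 118 103  86  79  69  56  53  55  61  70  83  97 112 119
  114 118 119 117 118 118]
 [116 115 117 117 112  95  71  51  46  38  34  39  46  49  63  84  99 118
  120 112 117 116 118 116]
 [116 117 115 116 106  90  77  65  49  36  36  41  41  36  46  55  84 111
  117 119 120 119 116 117]
 [118 116 116 114  93  76  89  95  72  52  41  38  41  36 
[... 1497 characters left out ...]
t64(162), np.int64(185)), (np.int64(163), np.int64(185)), (np.int64(163), np.int64(186))]
side centroid 248.86225895316807 315.1190082644628 bbox (7, 5, 17, 23) plane.017 [0.48707196 0.27980576 0.017     ] minmax 0 95.0
[(np.int64(248), np.int64(311)), (np.int64(247), np.int64(312)), (np.int64(248), np.int64(312)), (np.int64(246), np.int64(313)), (np.int64(247), np.int64(313)), (np.int64(248), np.int64(313)), (np.int64(245), np.int64(314)), (np.int64(246), np.int64(314)), (np.int64(247), np.int64(314)), (np.int64(244), np.int64(315)), (np.int64(245), np.int64(315)), (np.int64(246), np.int64(315)), (np.int64(244), np.int64(316)), (np.int64(245), np.int64(316)), (np.int64(243), np.int64(318))]
```

```bash
python3 - <<'E'
from h import *
t=cv2.imread('pics/top0.png');s=cv2.imread('pics/side0.png')
g=lambda a:np.clip((a/255.)**.6*255,0,255).astype(np.uint8)
cv2.imwrite('pics/hobt.png',g(cv2.resize(t[80:250,205:400],None,fx=4,fy=3.5,interpolation=cv2.INTER_CUBIC)[:600]))
cv2.imwrite('pics/hobs.png',g(cv2.resize(s[110:260,135:320],None,fx=4,fy=4,interpolation=cv2.INTER_CUBIC)))
E
```

```text
(no output)
```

View pics/hobt.png

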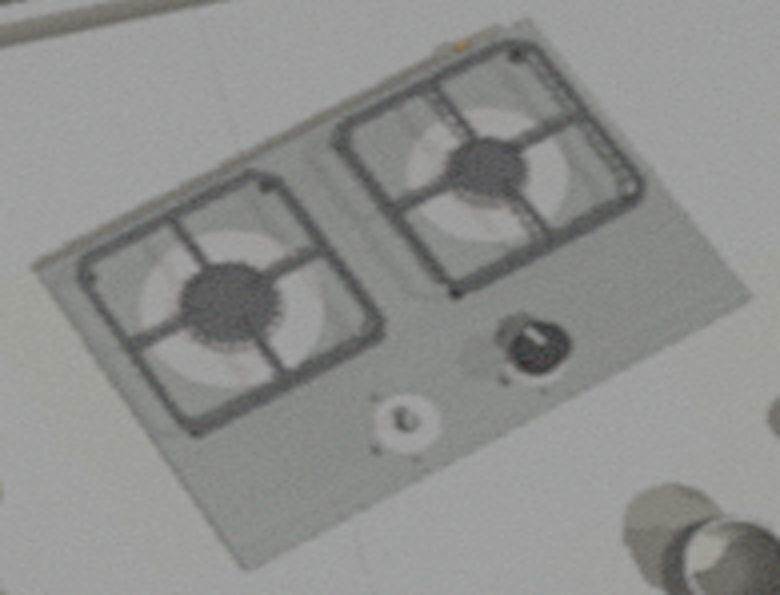

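View pics/hobs.png

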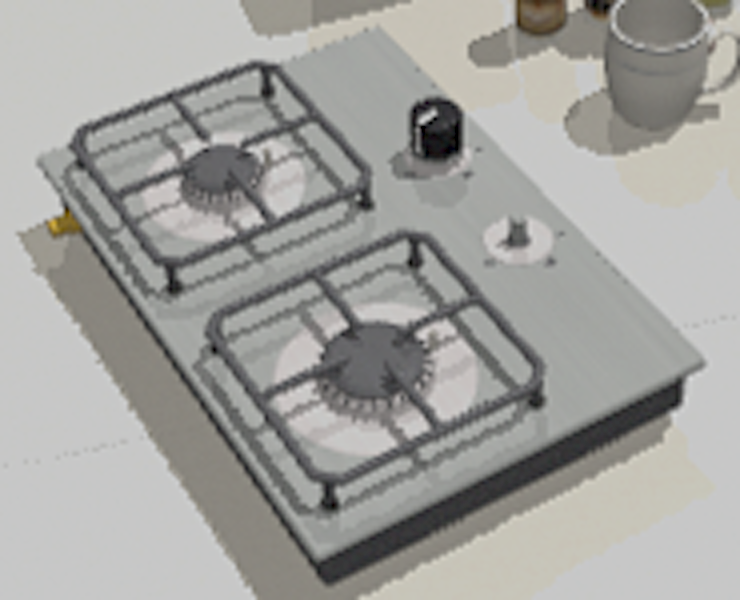

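```bash
python3 - <<'E'
from h import *
from scipy.optimize import least_squares
t=cv2.imread('pics/top0.png');s=cv2.imread('pics/side0.png')
T={'lb':(213.75,155.7),'rb':(337.5,85.1),'rf':(392.5,164.9),'lf':(267,242.9)}
S={'lf':(310.75,201.25),'lb':(216.25,248.75),'rf':(228.75,117),'rb':(145,150)}
loc={'lf':(-.15,.22),'lb':(.15,.22),'rf':(-.15,-.22),'rb':(.15,-.22)}
for n,D,im in(("top",T,t),("side",S,s)):
    W={k:plane(n,*D[k],.066)[:2] for k in D}
    print(n,{k:W[k].round(4) for k in W})
    A=np.array([loc[k] for k in D]);B=np.array([W[k] for k in D])
    a0=A-A.mean(0);b0=B-B.mean(0); th=np.arctan2((a0[:,0]*b0[:,1]-a0[:,1]*b0[:,0]).sum(),(a0*b0).sum()); c,s_=np.cos(th),np.sin(th)
    Rm=np.array([[c,-s_],[s_,c]]); o=B.mean(0); print("yaw",np.degrees(th),"ctr",o,"res mm",((A@Rm.T+o-B)*1e3).round(1).tolist())
    for y in(.055,-.055): print("valve",y,o+Rm@[-.105,y], proj(n,[*(o+Rm@[-.105,y]),.066]))
# bezel: bright mask
for n,im,(u,v) in(("top",t,(306,201)),("side",s,(264,170))):
    g=im.max(2).astype(int);r=12;sub=g[v-r:v+r,u-r:u+r]; print(n,sub)
E
```

```text
top {'lb': array([0.5771, 0.1281]), 'rb': array([ 0.8041, -0.2431]), 'rf': array([ 0.5548, -0.3986]), 'lf': array([ 0.3218, -0.0335])}
yaw 32.04546227612867 ctr [ 0.56445549 -0.13678898] res mm [[-2.2, 1.2], [4.2, -0.6], [-0.7, -4.2], [-1.2, 3.6]]
valve 0.055 [ 0.44627206 -0.14588163] [306.27457853 200.30218029]
valve -0.055 [ 0.50463718 -0.23912064] [338.18182145 180.98690217]
side {'lf': array([ 0.3236, -0.0227]), 'lb': array([0.5664, 0.1296]), 'rf': array([ 0.5564, -0.3914]), 'rb': array([ 0.8007, -0.2333])}
yaw 32.54354423210877 ctr [ 0.56177167 -0.12943581] res mm [[-6.6, -2.0], [3.5, 7.1], [-2.7, -4.2], [5.8, -0.9]]
valve 0.055 [ 0.44367175 -0.13955549] [264.90729319 170.97849515]
valve -0.055 [ 0.5028452  -0.23228361] [244.57727159 149.49731514]
top [[ 94  91  94  91  91  91  90  91  92  90  96  96  94  91  91  92  90  90
   95  90  94  93  91  93]
 [ 91  91  93  93  91  88  93  91  92  90  92  92  94  89  87  93  92  95
   94  90  93  90  88  92]
 [ 93  92  91  90  88  92  95  92  94  87  90  92  90  88  90  91  93  91
   87  92  94  93  90  89]
 [ 89  93  91  85  76  83  87 
[... 3821 characters left out ...]
25 127 122  78  79  89 114 117 151 151 149 146 145 146 153 141 120
  120  96  56  66 114 126]
 [127 127 125 124  97  96 101 126 122 119 120 121 121 113 114 122 122 124
  121  93  90 101 126 126]
 [126 127 126 126 127 128 127 125 124 123 124 125 126 124 123 123 121 123
  123 126 125 125 124 124]
 [122 127 126 126 126 126 126 124 124 125 123 123 125 125 123 124 123 122
  123 123 123 123 124 123]
 [ 84 125 127 125 124 125 126 126 126 124 125 124 123 125 124 123 124 123
  124 123 122 122 124 124]
 [ 65 103 124 126 125 124 125 123 126 124 125 124 123 123 124 124 125 123
  122 124 124 121 123 125]
 [ 49  60  97 127 125 126 125 124 124 126 126 125 125 124 125 123 123 124
  123 123 123 123 121 124]]
```

```bash
python3 - <<'E'
from h import *
print("nose",nose_length)
t=cv2.imread('pics/top0.png');s=cv2.imread('pics/side0.png')
a=plane("side",248.3,311,.034);b=plane("side",244,316,.034);d=b-a;print("yaw side",np.degrees(np.arctan2(d[1],d[0])),a,b)
a=plane("top",164,186.2,.034);b=plane("top",161,183.8,.034);d=b-a;print("yaw top",np.degrees(np.arctan2(d[1],d[0])),a,b)
for n,u,v in(("top",306.2,201.2),("side",264.3,169.6)):print(n,"bezel",plane(n,u,v,.067))
for n,u,v in(("top",306.9,199.9),("side",264.2,164.3)):print(n,"tip?",plane(n,u,v,.09))
for n,im in(("top",t),("side",s)):
    h=cv2.cvtColor(im,cv2.COLOR_BGR2HSV); m=cv2.inRange(h,(22,120,60),(35,255,255))
    k,l,st,c=cv2.connectedComponentsWithStats(m)
    for i in range(1,k):
        if st[i,4]>25: print(n,c[i].round(1),st[i,4],plane(n,*c[i],.02).round(3))
print("mug",plane("top",390,241,.05), "trueknob px", proj("top",[.487,.279,.034]),proj("side",[.487,.279,.034]))
E
```

```text
nose 0.017
yaw side 51.90075137716707 [0.48801723 0.27842459 0.034     ] [0.49750102 0.29052005 0.034     ]
yaw top 52.74029357910456 [0.48891172 0.28025099 0.034     ] [0.49621009 0.28984547 0.034     ]
top bezel [ 0.44347512 -0.14554703  0.067     ]
side bezel [ 0.44533104 -0.14417597  0.067     ]
top tip? [ 0.44358633 -0.14515867  0.09      ]
side tip? [ 0.44582239 -0.14168069  0.09      ]
top [122.1 144.3] 259 [0.624 0.424 0.02 ]
top [193.7 193.3] 117 [0.471 0.192 0.02 ]
top [196.8 220.1] 122 [0.389 0.178 0.02 ]
top [169.1 225. ] 133 [0.373 0.262 0.02 ]
side [317.3  39. ] 30 [ 0.206 -0.989  0.02 ]
side [312.  105.9] 81 [ 0.272 -0.513  0.02 ]
side [289.  277.4] 279 [0.391 0.183 0.02 ]
side [255.5 282.1] 289 [0.472 0.195 0.02 ]
side [298.4 308.7] 313 [0.374 0.266 0.02 ]
side [182.9 373.1] 569 [0.622 0.41  0.02 ]
mug [ 0.33367632 -0.38670744  0.05      ] trueknob px [164.37302032 186.82454305] [248.75043032 311.2311396 ]
```

The crop confirms the loose black knob with a white index. Its centre is about (0.487, 0.279) and its yaw about 52°. The bare tip is about (0.4445, -0.144), with hob yaw about 32°. I'll move above the knob with the jaw at yaw 20°, so the side camera can see it at the fit.

Request:
carry_out(
  steps=[
    {"xyz": [23.8, -26.7, -13.6], "rot": [0, 0, -45.4]},
    {"xyz": [23.8, -26.7, -13.6], "rot": [0, 0, -45.4]},
    {"xyz": [23.8, -26.7, -13.6], "rot": [0, 0, -45.4]},
    {"xyz": [23.8, -26.7, -13.6], "rot": [0, 0, -45.4]},
    {"xyz": [23.8, -26.7, -13.6], "rot": [0, 0, -45.4]},
    {"xyz": [23.8, -26.7, -13.6], "rot": [0, 0, -45.4]},
    {"xyz": [23.8, -26.7, -13.6], "rot": [0, 0, -45.4]},
    {"xyz": [23.8, -26.7, -13.6], "rot": [0, 0, -45.4]},
    {"xyz": [23.8, -26.7, -13.6], "rot": [0, 0, -45.4]},
    {"xyz": [23.8, -26.7, -13.6], "rot": [0, 0, -45.4]},
  ],
  grip=0.75,
  force=40,
)

```text
t: 1.1
tool_pos: [0.4871, 0.2781, 0.099]
orientation: [3.094, 0.543, -0.003]
force: [0.9, 1.1, -0.5]
opening: 0.0697
```

```bash
python3 - <<'E'
from h import *
s=read_state();print(s['t'],s['tool_pos'],s['opening'],np.abs(s['dq']).max());M=R.from_rotvec(s['orientation']).as_matrix();print(M.round(4),np.degrees(np.arctan2(M[1,0],M[0,0])))
im=bgr("side");cv2.imwrite('pics/s1.png',cv2.resize(im[230:384,170:340],None,fx=3.8,fy=3.8,interpolation=cv2.INTER_CUBIC))
E
```

```text
1.1 [0.48714399 0.27811628 0.09897959] 0.06970728971869992 0.03612632585829436
[[ 9.402e-01  3.407e-01 -1.600e-03]
 [ 3.407e-01 -9.402e-01 -3.000e-04]
 [-1.600e-03 -3.000e-04 -1.000e+00]] 19.922576380607225
```

View pics/s1.png

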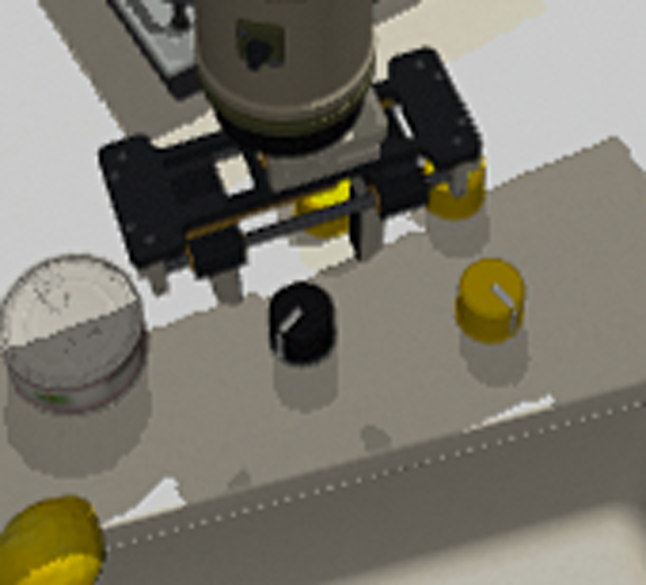

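The jaws straddle the knob (crop (302,322)), and the tin and yellow knobs are clear. Next: descend and grip.

Request:
carry_out(
  steps=[
    {"xyz": [0, 0.05, -4], "rot": [0, 0, 0]},
    {"xyz": [0, 0.05, -6.5], "rot": [0, 0, 0]},
    {"xyz": [0, 0.05, -7.6], "rot": [0, 0, 0]},
    {"xyz": [0, 0.05, -7.6], "rot": [0, 0, 0]},
  ],
)

```text
t: 1.55
tool_pos: [0.4856, 0.2797, 0.0224]
orientation: [3.093, 0.549, -0.004]
force: [-0.5, 0.2, 0.8]
opening: 0.0697
```

Request:
carry_out(
  steps=[
    {"xyz": [0, 0, 0], "rot": [0, 0, 0]},
    {"xyz": [0, 0, 0], "rot": [0, 0, 0]},
    {"xyz": [0, 0, 0], "rot": [0, 0, 0]},
    {"xyz": [0, 0, 0], "rot": [0, 0, 0]},
    {"xyz": [0, 0, 0], "rot": [0, 0, 0]},
    {"xyz": [0, 0, 0], "rot": [0, 0, 0]},
  ],
  grip=0.2,
  force=40,
)

```text
t: 2.15
tool_pos: [0.4879, 0.2794, 0.0245]
orientation: [-3.093, -0.546, -0.001]
force: [-1.8, -0.6, 5.6]
opening: 0.0396
```

Request:
carry_out(
  steps=[
    {"xyz": [0, 0, 3], "rot": [0, 0, 0]},
    {"xyz": [0, 0, 8], "rot": [0, 0, 0]},
    {"xyz": [0, 0, 12.3], "rot": [0, 0, 0]},
    {"xyz": [0, 0, 12.3], "rot": [0, 0, 0]},
  ],
)

```text
t: 2.55
tool_pos: [0.4916, 0.281, 0.1545]
orientation: [-3.091, -0.546, -0.019]
force: [1.9, 1.0, 0.2]
opening: 0.0399
```

```bash
python3 - <<'E'
from h import *
s=read_state();print(s['t'],s['tool_pos'],s['opening'],s['force'],np.abs(s['dq']).max());M=R.from_rotvec(s['orientation']).as_matrix();print(M[:,2].round(4),np.degrees(np.arctan2(M[1,0],M[0,0])))
im=bgr("side");u,v=proj("side",s['tool_pos']).astype(int);print(u,v)
cv2.imwrite('pics/s2.png',crop(im,u,v,40,7))
E
```

```text
2.55 [0.49162788 0.28104009 0.15452999] 0.03986864041342531 [1.93226607 1.03961219 0.21735855] 0.0773486897736819
[ 0.0112  0.0051 -0.9999] 20.02411934553849
245 283
```

View pics/s2.png

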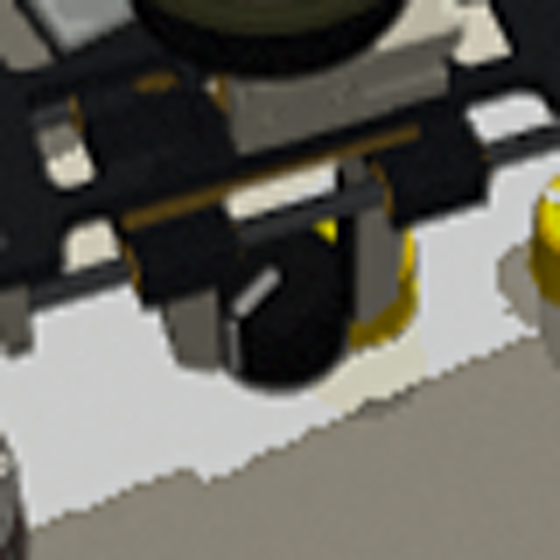

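The knob is held (crop centre (290,310), index at (255,290)). Carrying it over the spindle, turning −20° on the way.

Request:
carry_out(
  steps=[
    {"xyz": [-0.5, -4, 1], "rot": [0, 0, -4]},
    {"xyz": [-1, -8.5, 1], "rot": [0, 0, -8]},
    {"xyz": [-1.5, -13, 1], "rot": [0, 0, -12]},
    {"xyz": [-2, -18, 1], "rot": [0, 0, -16]},
    {"xyz": [-2.5, -22.5, 1], "rot": [0, 0, -20]},
    {"xyz": [-3, -27, 1], "rot": [0, 0, -20]},
    {"xyz": [-3.5, -31.5, 1], "rot": [0, 0, -20]},
    {"xyz": [-4, -36, 1], "rot": [0, 0, -20]},
    {"xyz": [-4.2, -40, 0.5], "rot": [0, 0, -20]},
    {"xyz": [-4.25, -42.35, 0.5], "rot": [0, 0, -20]},
  ],
)

```text
t: 3.6
tool_pos: [0.443, -0.1466, 0.1492]
orientation: [-3.141, 0.003, 0.005]
force: [0.9, 0.1, -0.9]
opening: 0.0396
```

Request:
carry_out(
  steps=[
    {"xyz": [0, 0, 0]},
    {"xyz": [0, 0, 0]},
    {"xyz": [0, 0, 0]},
    {"xyz": [0, 0, 0]},
  ],
)

```text
validation failed for argument at $.st...
```

```bash
python3 - <<'E'
from h import *
s=read_state();print(s['t'],s['tool_pos'],s['opening'],s['force'],np.abs(s['dq']).max());M=R.from_rotvec(s['orientation']).as_matrix();print(M[:,2].round(4),np.degrees(np.arctan2(M[1,0],M[0,0])))
im=bgr("side");u,v=proj("side",s['tool_pos']).astype(int);print(u,v)
cv2.imwrite('pics/side3.png',im)
cv2.imwrite('pics/s3.png',crop(im,u,v+15,40,7))
im=bgr("top");u,v=proj("top",s['tool_pos']).astype(int);print(u,v)
cv2.imwrite('pics/t3.png',crop(im,u,v,50,6))
E
```

```text
3.6 [ 0.44300884 -0.14656873  0.14922966] 0.039566810195849324 [ 0.91575242  0.09946677 -0.85243778] 0.44060288226307054
[-3.2e-03  8.0e-04 -1.0e+00] -0.09606023628045854
265 147
309 196
```

View pics/s3.png

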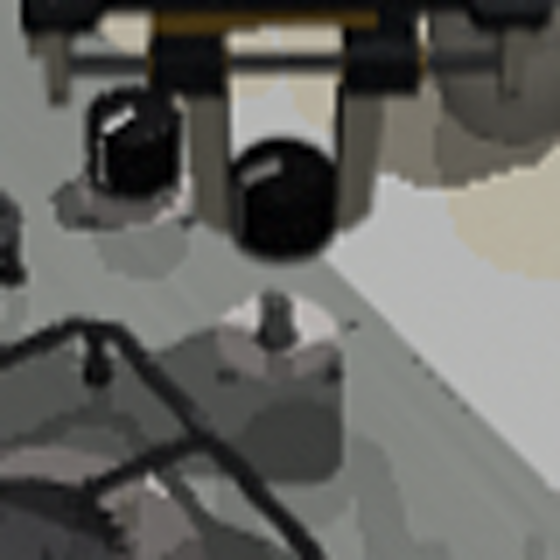

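View pics/t3.png

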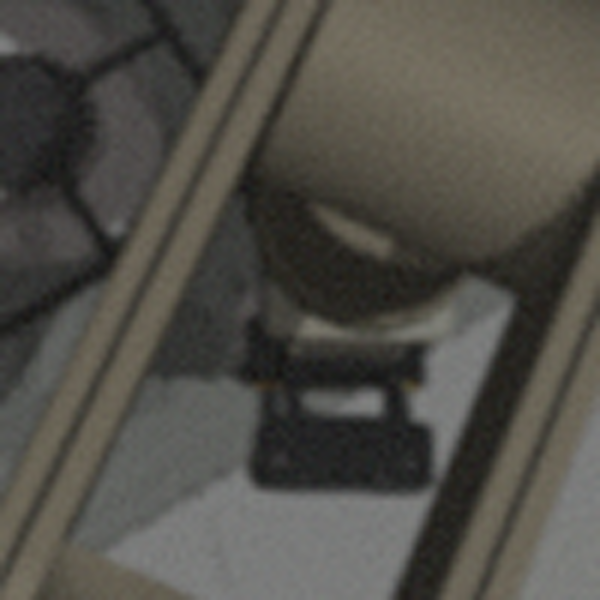

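Request:
carry_out(
  steps=[
    {"xyz": [0, 0, 0], "rot": [0, 0, 0]},
    {"xyz": [0, 0, 0], "rot": [0, 0, 0]},
    {"xyz": [0, 0, 0], "rot": [0, 0, 0]},
    {"xyz": [0, 0, 0], "rot": [0, 0, 0]},
  ],
)

```text
t: 4.1
tool_pos: [0.4451, -0.1434, 0.1515]
orientation: [-3.141, -0.003, 0.0]
force: [-0.3, 0.4, 0.3]
opening: 0.0396
```

```bash
python3 - <<'E'
from h import *
s=read_state();print(s['t'],s['tool_pos'],s['opening'],s['force'],np.abs(s['dq']).max());M=R.from_rotvec(s['orientation']).as_matrix();print(M[:,2].round(4),np.degrees(np.arctan2(M[1,0],M[0,0])))
im=bgr("side")
cv2.imwrite('pics/side4.png',im)
cv2.imwrite('pics/s4.png',cv2.resize(im[130:190,235:295],None,fx=10,fy=10,interpolation=cv2.INTER_NEAREST))
g=im.max(2); print(g[138:162,252:278])
print(g[160:182,252:278])
E
```

```text
4.1 [ 0.44505576 -0.1434004   0.1515307 ] 0.03958816313767637 [-0.32069297  0.43813656  0.26947838] 0.004249580165035332
[-1.e-04  1.e-04 -1.e+00] 0.11686824425973992
[[ 77  77  77  74  71 150 187 183 183 182 182 182 183 183 184 182 182 182
  185 180  45  78  76  77  77  77]
 [ 78  77  77  74  70 143 189 183 183 184 185 186 186 186 185 184 182 183
  186 180  39  79  78  77  77  76]
 [ 77  77  77  74  59 110 189 186 185 178 176 173 175 174 173 182 187 186
  186 180  13  77  78  77  76  76]
 [ 78  77  78  75  60 113 192 180 172 122  80  41  42  38  60 138 175 177
  191 183  14  79  77  76  75  76]
 [ 76  77  76  75  63 113 177 123  80   0   6   8  10   8   6   2  21 100
  180 186  16  79  78  76  77  77]
 [ 77  78  77  76  62  93  77   4   7   9   9  11   9  15  11  13   7  14
   77 178  22  78  79  76  76  78]
 [ 76  76  78  76  57  41   7  18  18  28  36  58  29  12  14  12  14  11
   29  85  30  81  76  77  76  78]
 [ 76  76  78  78  57   3  13  37  65  81  81 113  53  12  12  14  16  15
   10   2  35  79  78  77  76  83]
 [ 76  78  77  76  58   4  26  94 124 113  81  36  10  14   9
[... 3382 characters left out ...]
04  97  81
   77  61  37  75 124 135 134 135]
 [ 80  80  80  78  61  62  63  81  78  80  82  89  87  77  78  80  76  79
   77  57  62 112 136 135 135 134]
 [ 80  80  81  81  82  82  79  79  78  79  78  79  79  79  78  78  77  78
   78  79  88 139 133 134 134 135]
 [ 77  81  80  80  79  81  80  80  79  80  79  80  79  79  80  79  80  78
   78  77  87 137 134 133 133 133]
 [ 50  80  81  79  80  79  80  81  79  80  80  80  79  76  76  75  78  80
   76  78  85 136 134 133 132 133]
 [ 45  67  78  78  81  78  80  81  81  76  77  77  75  60  61  60  63  75
   62  75  86 135 133 133 133 133]
 [ 57  66  61  80  79  80  79  79  78  62  61  61  61  61  62  62  61  61
   60  62  84 138 131 132 134 133]]
```

View pics/s4.png

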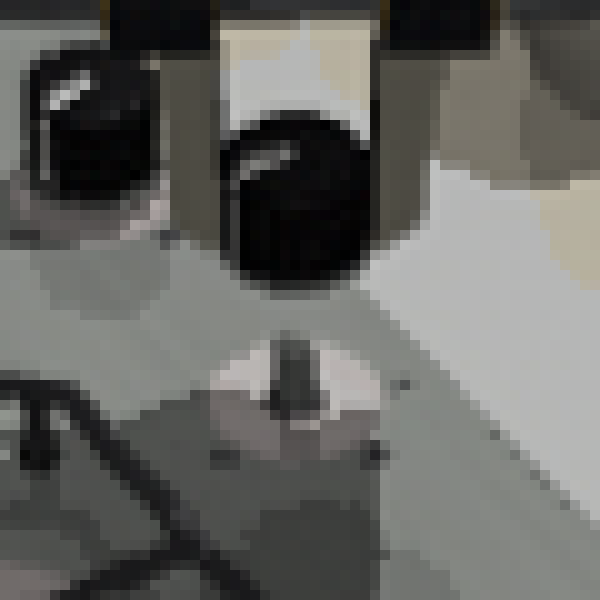

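```bash
python3 - <<'E'
from h import *
n="side"
c=np.array([.44505,-.1434])
# rims
def rims(c,zb):
    a=np.linspace(0,2*np.pi,721)
    P=lambda r,z:np.array([proj(n,[c[0]+r*np.cos(t),c[1]+r*np.sin(t),z]) for t in a[::10]])
    top=P(.02,zb+.034);bot=P(.021,zb)
    return top[:,1].min(),bot[:,1].max(),top[:,0].min()/2+top[:,0].max()/2,bot[:,0].min()/2+bot[:,0].max()/2
for zb in(.1255,.128,.130): print(zb,rims(c,zb))
print("other y +5mm",rims(c+[0,.005],.128), "x+5mm",rims(c+[.005,0],.128))
def bez(c,r,z):
    P=np.array([proj(n,[c[0]+r*np.cos(t),c[1]+r*np.sin(t),z]) for t in np.linspace(0,6.28,73)]);return P.min(0),P.max(0)
for p in([.445,-.144],[.4445,-.1455]):
    print("bezel r23",bez(p,.023,.0665),"tip",bez(p,.006,.09)[0],bez(p,.006,.09)[1])
E
```

```text
0.1255 (np.float64(140.12435566284898), np.float64(159.61055138612917), np.float64(264.6627982428561), np.float64(264.5638051839545))
0.128 (np.float64(139.4124265122133), np.float64(158.9284275075752), np.float64(264.6702483164455), np.float64(264.57093898899745))
0.13 (np.float64(138.84124599667717), np.float64(158.38115681221632), np.float64(264.6762257072439), np.float64(264.57666227236876))
other y +5mm (np.float64(140.60877421298744), np.float64(160.1833588617029), np.float64(264.70206506261604), np.float64(264.60178735230687)) x+5mm (np.float64(139.42577397483313), np.float64(158.94182595558357), np.float64(262.808042303406), np.float64(262.74871875125797))
bezel r23 (array([256.34954611, 164.22899977]), array([272.48230121, 175.44965119])) tip [262.3443535  162.27151141] [266.61390612 165.20037708]
bezel r23 (array([256.52262037, 163.871244  ]), array([272.64214664, 175.07345633])) tip [262.51494774 161.90685453] [266.78094862 164.83083811]
```

Only the side view sees the fit. In it the knob is about 0.2 cm too far in +y and 0.07 cm too far in +x relative to the bezel. Correcting that and lowering to just above the tip.

Request:
carry_out(
  steps=[
    {"xyz": [-0.07, -0.22, 0], "rot": [0, 0, 0]},
    {"xyz": [-0.07, -0.22, -1.5], "rot": [0, 0, 0]},
    {"xyz": [-0.07, -0.22, -2.5], "rot": [0, 0, 0]},
    {"xyz": [-0.07, -0.22, -3.2], "rot": [0, 0, 0]},
    {"xyz": [-0.07, -0.22, -3.5], "rot": [0, 0, 0]},
    {"xyz": [-0.07, -0.22, -3.5], "rot": [0, 0, 0]},
    {"xyz": [-0.07, -0.22, -3.5], "rot": [0, 0, 0]},
  ],
)

```text
t: 4.85
tool_pos: [0.4445, -0.1466, 0.1169]
orientation: [3.141, 0.001, 0.001]
force: [-0.4, -0.2, -0.7]
opening: 0.0393
```

```bash
python3 - <<'E'
from h import *
s=read_state();print(s['t'],s['tool_pos'],s['opening'],s['force'],np.abs(s['dq']).max());M=R.from_rotvec(s['orientation']).as_matrix();print(M[:,2].round(4),np.degrees(np.arctan2(M[1,0],M[0,0])))
im=bgr("side")
cv2.imwrite('pics/s5.png',cv2.resize(im[130:190,235:295],None,fx=10,fy=10,interpolation=cv2.INTER_NEAREST))
E
```

```text
4.85 [ 0.44445001 -0.14658984  0.11694876] 0.039287656085697675 [-0.42636949 -0.21120956 -0.74666282] 0.004844909492475021
[ 3.e-04 -1.e-04 -1.e+00] 0.03219119241945821
```

View pics/s5.png

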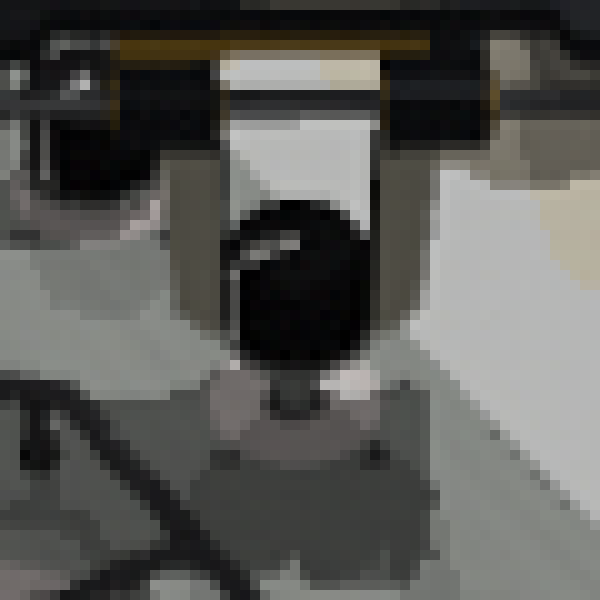

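The knob sits centred over the spindle (knob columns ≈ 237–372 and spindle ≈ 265–318 in the 10× crop). Descending gently while watching the force.

Request:
carry_out(
  steps=[
    {"xyz": [0, 0, -0.3], "rot": [0, 0, 0]},
    {"xyz": [0, 0, -0.5], "rot": [0, 0, 0]},
    {"xyz": [0, 0, -0.6], "rot": [0, 0, 0]},
    {"xyz": [0, 0, -0.6], "rot": [0, 0, 0]},
  ],
)

```text
t: 5.3
tool_pos: [0.4445, -0.1465, 0.1109]
orientation: [-3.142, -0.001, -0.001]
force: [-0.7, 0.8, 2.6]
opening: 0.0392
```

```bash
python3 - <<'E'
from h import *
s=read_state();print(s['t'],s['tool_pos'],s['opening'],s['force'],s['wrist_torque'],np.abs(s['dq']).max())
E
```

```text
5.3 [ 0.44449133 -0.14647619  0.11087097] 0.03920016467935483 [-0.73884327  0.76853558  2.62669108] [ 0.14741305  0.1212199  -0.01002875] 0.0037668796997028767
```

Request:
carry_out(
  steps=[
    {"xyz": [0, 0, -0.1], "rot": [0, 0, 0]},
    {"xyz": [0, 0, -0.2], "rot": [0, 0, 0]},
    {"xyz": [0, 0, -0.2], "rot": [0, 0, 0]},
  ],
)

```text
t: 5.6
tool_pos: [0.4445, -0.1465, 0.1088]
orientation: [3.141, 0.001, 0.001]
force: [-1.2, 1.8, 4.7]
opening: 0.0396
```

```bash
python3 - <<'E'
from h import *
s=read_state();print(s['t'],s['tool_pos'],s['opening'],s['force'],s['wrist_torque'],np.abs(s['dq']).max())
im=bgr("side")
cv2.imwrite('pics/s6.png',cv2.resize(im[130:190,235:295],None,fx=10,fy=10,interpolation=cv2.INTER_NEAREST))
E
```

```text
5.6 [ 0.44448638 -0.14651801  0.10882209] 0.03959000672133747 [-1.20376374  1.76121539  4.71233062] [ 0.27224146  0.06742366 -0.04718454] 0.0029138629089669483
```

View pics/s6.png

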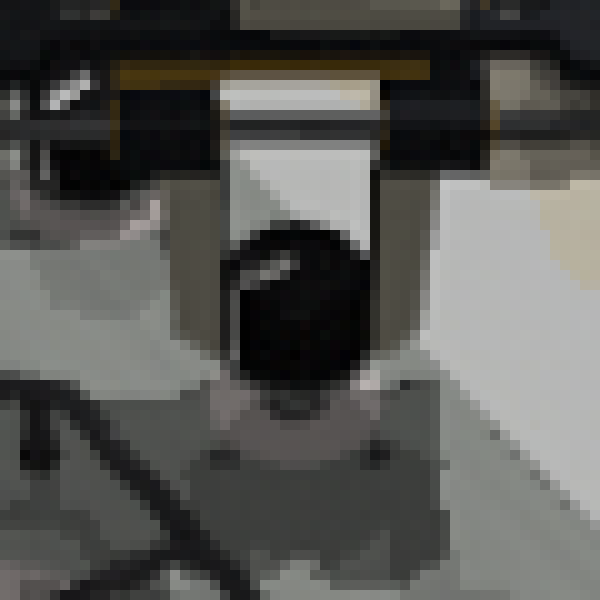

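The side force (−1.2, +1.8 N) shows the spindle pushing the knob toward −x, +y. Shifting that way while staying in light contact.

Request:
carry_out(
  steps=[
    {"xyz": [-0.03, 0.05, 0], "rot": [0, 0, 0]},
    {"xyz": [-0.05, 0.09, 0], "rot": [0, 0, 0]},
    {"xyz": [-0.05, 0.09, 0], "rot": [0, 0, 0]},
  ],
)

```text
t: 5.95
tool_pos: [0.4442, -0.1457, 0.1089]
orientation: [3.141, 0.001, 0.002]
force: [3.1, 1.5, 2.3]
opening: 0.0401
```

```bash
python3 - <<'E'
from h import *
s=read_state();print(s['t'],s['tool_pos'],s['opening'],s['force'],s['wrist_torque'],np.abs(s['dq']).max())
E
```

```text
5.95 [ 0.44422234 -0.14570001  0.10887804] 0.040093130252193986 [3.08874199 1.46701851 2.25526315] [ 0.10866083 -0.5411073   0.0008771 ] 0.002108668701213733
```

Request:
carry_out(
  steps=[
    {"xyz": [0.05, 0.03, 0], "rot": [0, 0, 0]},
    {"xyz": [0.05, 0.03, -0.1], "rot": [0, 0, 0]},
    {"xyz": [0.05, 0.03, -0.2], "rot": [0, 0, 0]},
    {"xyz": [0.05, 0.03, -0.2], "rot": [0, 0, 0]},
  ],
)

```text
t: 6.35
tool_pos: [0.4443, -0.1454, 0.1066]
orientation: [3.141, 0.001, 0.0]
force: [1.7, -0.6, 4.1]
opening: 0.0394
```

```bash
python3 - <<'E'
from h import *
s=read_state();print(s['t'],s['tool_pos'],s['opening'],s['force'],s['wrist_torque'],np.abs(s['dq']).max())
E
```

```text
6.35 [ 0.44426387 -0.14541194  0.10656363] 0.03937030756353603 [ 1.718474   -0.55058099  4.06328421] [-0.06765001 -0.18548953  0.06970775] 0.004756453887473615
```

Request:
carry_out(
  steps=[
    {"xyz": [0.04, -0.01, -0.1], "rot": [0, 0, 0]},
    {"xyz": [0.04, -0.01, -0.2], "rot": [0, 0, 0]},
    {"xyz": [0.04, -0.01, -0.3], "rot": [0, 0, 0]},
    {"xyz": [0.04, -0.01, -0.3], "rot": [0, 0, 0]},
  ],
)

```text
t: 6.75
tool_pos: [0.4444, -0.1455, 0.1034]
orientation: [3.142, 0.001, -0.001]
force: [-0.8, -1.2, 3.9]
opening: 0.0399
```

```bash
python3 - <<'E'
from h import *
s=read_state();print(s['t'],s['tool_pos'],s['opening'],s['force'],s['wrist_torque'],np.abs(s['dq']).max())
im=bgr("side")
cv2.imwrite('pics/s7.png',cv2.resize(im[130:190,235:295],None,fx=10,fy=10,interpolation=cv2.INTER_NEAREST))
E
```

```text
6.75 [ 0.44440592 -0.14545292  0.10343341] 0.03990875352995446 [-0.82180596 -1.2183597   3.94224515] [-0.20725596  0.22131282  0.00192593] 0.001111890030083139
```

View pics/s7.png

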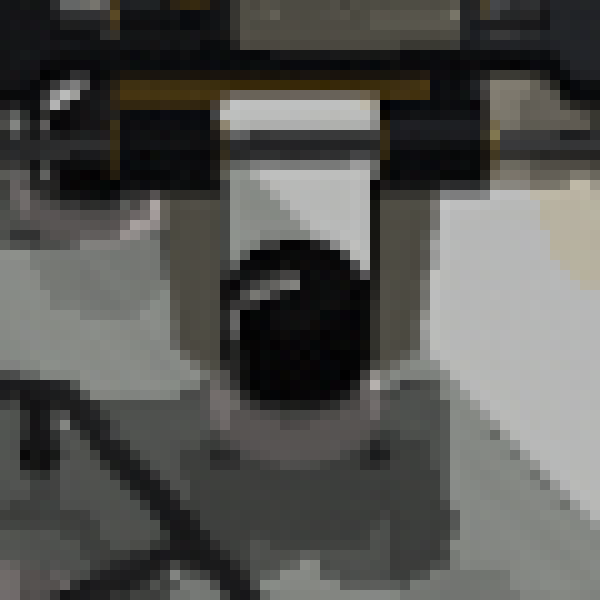

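The force holds at about 4 N while the knob moves down, so it is sliding onto the shaft. Continuing home.

Request:
carry_out(
  steps=[
    {"xyz": [-0.01, -0.02, -0.1], "rot": [0, 0, 0]},
    {"xyz": [-0.01, -0.02, -0.2], "rot": [0, 0, 0]},
    {"xyz": [-0.01, -0.02, -0.3], "rot": [0, 0, 0]},
    {"xyz": [-0.01, -0.02, -0.4], "rot": [0, 0, 0]},
    {"xyz": [-0.01, -0.02, -0.4], "rot": [0, 0, 0]},
  ],
  force=60,
)

```text
t: 7.3
tool_pos: [0.4445, -0.1456, 0.0997]
orientation: [-3.142, -0.001, 0.0]
force: [-2.1, 0.7, 7.0]
opening: 0.0397
```

```bash
python3 - <<'E'
from h import *
s=read_state();print(s['t'],s['tool_pos'],s['opening'],s['force'],s['wrist_torque'],np.abs(s['dq']).max())
E
```

```text
7.3 [ 0.44451283 -0.14557267  0.0996644 ] 0.039744514649959775 [-2.07609577  0.68452977  6.97040311] [-0.06968128  0.34254095  0.00047685] 0.002010691629209726
```

Request:
carry_out(
  steps=[
    {"xyz": [-0.02, 0.01, -0.1], "rot": [0, 0, 0]},
    {"xyz": [-0.02, 0.01, -0.2], "rot": [0, 0, 0]},
    {"xyz": [-0.02, 0.01, -0.3], "rot": [0, 0, 0]},
    {"xyz": [-0.02, 0.01, -0.4], "rot": [0, 0, 0]},
    {"xyz": [-0.02, 0.01, -0.4], "rot": [0, 0, 0]},
  ],
)

```text
t: 7.8
tool_pos: [0.4445, -0.1456, 0.096]
orientation: [3.141, 0.001, 0.0]
force: [-0.4, -0.4, 7.7]
opening: 0.0395
```

```bash
python3 - <<'E'
from h import *
s=read_state();print(s['t'],s['tool_pos'],s['opening'],s['force'],s['wrist_torque'],np.abs(s['dq']).max())
E
```

```text
7.8 [ 0.4445047  -0.14557843  0.09597688] 0.03946356691456096 [-0.40657437 -0.39721812  7.67007348] [-0.05365117  0.33075384  0.05605842] 0.0011123961539213877
```

Request:
carry_out(
  steps=[
    {"xyz": [0, 0, -0.1], "rot": [0, 0, 0]},
    {"xyz": [0, 0, -0.2], "rot": [0, 0, 0]},
    {"xyz": [0, 0, -0.3], "rot": [0, 0, 0]},
    {"xyz": [0, 0, -0.4], "rot": [0, 0, 0]},
    {"xyz": [0, 0, -0.4], "rot": [0, 0, 0]},
  ],
)

```text
t: 8.3
tool_pos: [0.4447, -0.1457, 0.0932]
orientation: [3.141, 0.001, 0.001]
force: [-6.4, 2.2, 17.9]
opening: 0.0394
```

```bash
python3 - <<'E'
from h import *
s=read_state();print(s['t'],s['tool_pos'],s['opening'],s['force'],s['wrist_torque'],np.abs(s['dq']).max())
E
```

```text
8.3 [ 0.44470764 -0.14569568  0.09316995] 0.03939819717437752 [-6.40877382  2.15273268 17.86509654] [0.33192478 1.33052565 0.05257315] 0.0036762396112742816
```

Request:
carry_out(
  steps=[
    {"xyz": [-0.06, 0.02, -0.1], "rot": [0, 0, 0]},
    {"xyz": [-0.06, 0.02, -0.2], "rot": [0, 0, 0]},
    {"xyz": [-0.06, 0.02, -0.2], "rot": [0, 0, 0]},
  ],
)

```text
t: 8.6
tool_pos: [0.4448, -0.1458, 0.0928]
orientation: [3.141, 0.001, 0.003]
force: [-10.6, 3.9, 31.0]
opening: 0.0395
```

```bash
python3 - <<'E'
from h import *
s=read_state();print(s['t'],s['tool_pos'],s['opening'],s['force'],s['wrist_torque'],np.abs(s['dq']).max())
im=bgr("side")
cv2.imwrite('pics/side8.png',im)
cv2.imwrite('pics/s8.png',cv2.resize(im[130:190,235:295],None,fx=10,fy=10,interpolation=cv2.INTER_NEAREST))
g=im.max(2);print(g[152:176,262:266])
n="side"
for c in([.4445,-.1455],):
  for zb in(.069,.0715,.074):
    P=lambda r,z:np.array([proj(n,[c[0]+r*np.cos(t),c[1]+r*np.sin(t),z]) for t in np.linspace(0,6.28,73)])
    print(zb,P(.02,zb+.034)[:,1].min()+.5,P(.021,zb)[:,1].max()+.5)
E
```

```text
8.6 [ 0.44481715 -0.14579845  0.09278003] 0.03946908706137476 [-10.64505075   3.85183673  31.03174028] [0.63426678 2.1154871  0.13893895] 0.0006825568014420566
[[136 136 136 164]
 [137 137 137 137]
 [140 139 138 136]
 [143 136 135 134]
 [130  97  99  94]
 [  7   5   3   7]
 [ 11  11  10  13]
 [ 14  31  21  14]
 [ 62  81  50  14]
 [119 106  69  11]
 [ 31   9  10  13]
 [ 14  16  13  16]
 [ 12  16  18  12]
 [  9  19  18  19]
 [  8   5  13   4]
 [  7  10   5  10]
 [  7   8   8   9]
 [ 11   6   7  11]
 [  5   8   5   8]
 [  6   5   5   7]
 [ 14   8   8   9]
 [ 46  33  36  40]
 [ 84  71  73  77]
 [ 90  90  88  89]]
0.069 155.62764872866092 174.44099598427786
0.0715 154.96435838488878 173.80548981381523
0.074 154.29902506127362 173.16802270379748
```

View pics/s8.png

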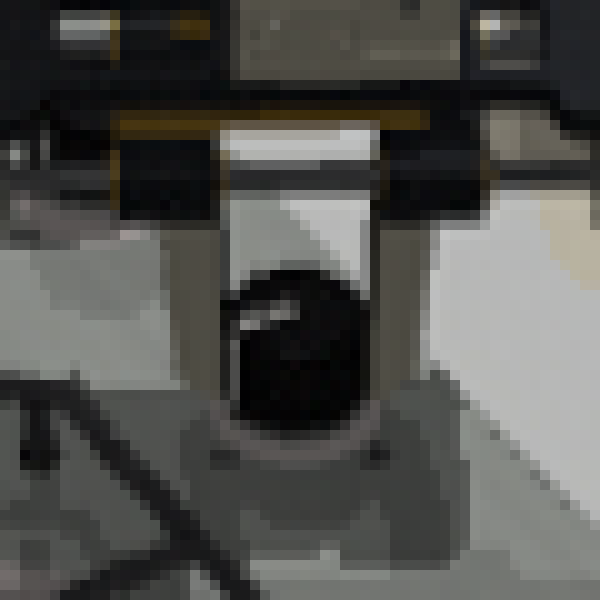

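The knob is seated: the top rim is at row ≈156.5, as predicted for 69 mm underside height, and the index still points to the hob's back. Stage 1 (pressed in, spindle at off) has been held. Easing the push to about 20 N before turning.

Request:
carry_out(
  steps=[
    {"xyz": [-0.06, 0.03, 0.18], "rot": [0, 0, 0]},
    {"xyz": [-0.06, 0.03, 0.18], "rot": [0, 0, 0]},
    {"xyz": [-0.06, 0.03, 0.18], "rot": [0, 0, 0]},
  ],
)

```text
t: 8.95
tool_pos: [0.4445, -0.1456, 0.0931]
orientation: [3.14, 0.001, 0.005]
force: [-1.6, -0.4, 12.7]
opening: 0.04
```

```bash
python3 - <<'E'
from h import *
s=read_state();print(s['t'],s['tool_pos'],s['opening'],s['force'],s['wrist_torque'],np.degrees(s['q']).round(1))
E
```

```text
8.95 [ 0.44449114 -0.14564707  0.09311057] 0.03996742869957664 [-1.56765711 -0.38777934 12.67755344] [-0.14361481  0.35761845  0.00624044] [-24.4  -6.7 114.8  -0.   71.6 -24.5]
```

Request:
carry_out(
  steps=[
    {"xyz": [0, 0, -0.05], "rot": [0, 0, 0]},
    {"xyz": [0, 0, -0.05], "rot": [0, 0, 5]},
    {"xyz": [0, 0, -0.05], "rot": [0, 0, 10]},
    {"xyz": [0, 0, -0.05], "rot": [0, 0, 15]},
    {"xyz": [0, 0, -0.05], "rot": [0, 0, 20]},
    {"xyz": [0, 0, -0.05], "rot": [0, 0, 25]},
    {"xyz": [0, 0, -0.05], "rot": [0, 0, 30]},
    {"xyz": [0, 0, -0.05], "rot": [0, 0, 30]},
  ],
)

```text
t: 9.75
tool_pos: [0.4449, -0.1456, 0.0931]
orientation: [3.031, 0.818, 0.005]
force: [-2.2, 1.6, 16.7]
opening: 0.0391
```

```bash
python3 - <<'E'
from h import *
s=read_state();M=R.from_rotvec(s['orientation']).as_matrix();print(s['t'],s['tool_pos'],s['opening'],s['force'],s['wrist_torque'],np.degrees(np.arctan2(M[1,0],M[0,0])))
im=bgr("side")
cv2.imwrite('pics/s9.png',cv2.resize(im[130:190,235:295],None,fx=10,fy=10,interpolation=cv2.INTER_NEAREST))
E
```

```text
9.75 [ 0.44486398 -0.1455708   0.09305768] 0.03914315546493675 [-2.17548985  1.6005819  16.65990963] [ 0.09067726  0.28157674 -0.04442581] 30.212408668654586
```

View pics/s9.png

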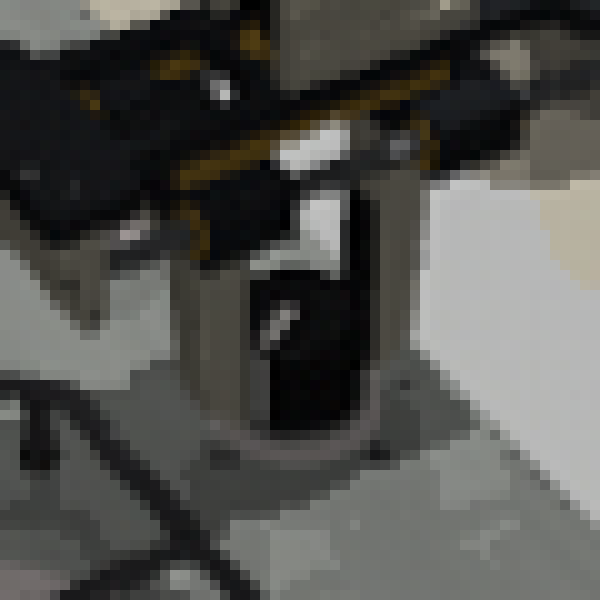

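The knob turns with the gripper (index now at crop (280,325), rotated anticlockwise), with the push at 17 N. Continuing.

Request:
carry_out(
  steps=[
    {"xyz": [0, 0, 0], "rot": [0, 0, 7]},
    {"xyz": [0, 0, 0], "rot": [0, 0, 14]},
    {"xyz": [0, 0, 0], "rot": [0, 0, 21]},
    {"xyz": [0, 0, 0], "rot": [0, 0, 28]},
    {"xyz": [0, 0, 0], "rot": [0, 0, 35]},
    {"xyz": [0, 0, 0], "rot": [0, 0, 42]},
    {"xyz": [0, 0, 0], "rot": [0, 0, 48]},
    {"xyz": [0, 0, 0], "rot": [0, 0, 54]},
    {"xyz": [0, 0, 0], "rot": [0, 0, 58]},
    {"xyz": [0, 0, 0], "rot": [0, 0, 58]},
  ],
)

```text
t: 10.8
tool_pos: [0.4445, -0.1457, 0.093]
orientation: [2.254, 2.184, 0.002]
force: [-3.1, -0.0, 18.2]
opening: 0.0395
```

```bash
python3 - <<'E'
from h import *
s=read_state();M=R.from_rotvec(s['orientation']).as_matrix();print(s['t'],s['tool_pos'],s['opening'],s['force'],s['wrist_torque'],np.degrees(np.arctan2(M[1,0],M[0,0])))
im=bgr("side")
cv2.imwrite('pics/s10.png',cv2.resize(im[130:190,235:295],None,fx=10,fy=10,interpolation=cv2.INTER_NEAREST))
E
```

```text
10.8 [ 0.44448765 -0.14568108  0.09303236] 0.03945152605957214 [-3.10574068 -0.02394368 18.19082171] [ 0.08317809  0.62484079 -0.03083075] 88.18046589101206
```

View pics/s10.png

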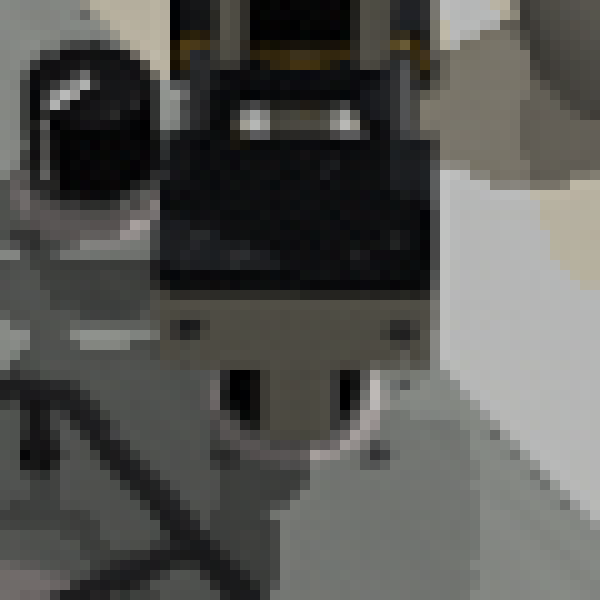

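The other knob still points back. The wrist moment of −0.03 N m is about the spindle's friction, so it turned with the tool. Adding a few degrees to take up the play until the stop is felt.

Request:
carry_out(
  steps=[
    {"xyz": [0, 0, 0], "rot": [0, 0, 3]},
    {"xyz": [0, 0, 0], "rot": [0, 0, 6]},
    {"xyz": [0, 0, 0], "rot": [0, 0, 6]},
    {"xyz": [0, 0, 0], "rot": [0, 0, 6]},
  ],
)

```text
t: 11.25
tool_pos: [0.4445, -0.1457, 0.093]
orientation: [2.14, 2.296, 0.001]
force: [-3.6, 0.4, 17.9]
opening: 0.0393
```

```bash
python3 - <<'E'
from h import *
s=read_state();M=R.from_rotvec(s['orientation']).as_matrix();print(s['t'],s['tool_pos'],s['opening'],s['force'],s['wrist_torque'],M[:,2],np.degrees(np.arctan2(M[1,0],M[0,0])))
E
```

```text
11.25 [ 0.44445553 -0.14571132  0.09300142] 0.03934361697308233 [-3.58203443  0.37732875 17.8962932 ] [ 0.06927878  0.74064065 -0.01530848] [ 0.00276483 -0.00149552 -0.99999506] 94.03747372499143
```

Request:
carry_out(
  steps=[
    {"xyz": [0, 0, 0], "rot": [0, 0, 3]},
    {"xyz": [0, 0, 0], "rot": [0, 0, 6]},
    {"xyz": [0, 0, 0], "rot": [0, 0, 6]},
    {"xyz": [0, 0, 0], "rot": [0, 0, 6]},
  ],
)

```text
t: 11.65
tool_pos: [0.4445, -0.1458, 0.093]
orientation: [2.017, 2.405, 0.001]
force: [-3.1, 0.3, 17.8]
opening: 0.0391
```

```bash
python3 - <<'E'
from h import *
s=read_state();M=R.from_rotvec(s['orientation']).as_matrix();print(s['t'],s['tool_pos'],s['opening'],s['force'],s['wrist_torque'],np.degrees(np.arctan2(M[1,0],M[0,0])))
im=bgr("side")
cv2.imwrite('pics/s11.png',cv2.resize(im[110:210,205:315],None,fx=5,fy=5,interpolation=cv2.INTER_CUBIC))
E
```

```text
11.65 [ 0.44445475 -0.14576599  0.09302215] 0.03913248574927207 [-3.12821128  0.29276154 17.83790307] [-0.00440318  0.75569086  0.03521283] 100.03551120877471
```

View pics/s11.png

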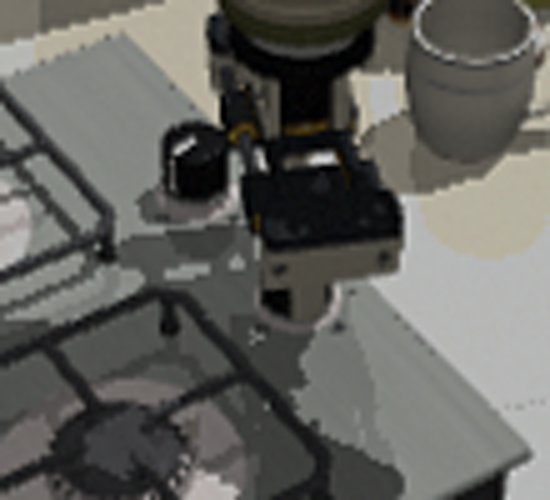

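```bash
python3 - <<'E'
from plant import *
print(close_job()); s=read_state(); print(s['t'],s['force'],s['tool_pos'],s['opening'])
E
```

```text
the job is handed in; nothing more can be done
None
the job is handed in; nothing more can be done
```

I fitted the loose black knob on the bare (left) spindle, pressed it fully in and turned it anticlockwise. I handed the job in at about 11.7 s, still gripping, pressing and holding the turn.

**Seating:** The knob's flat was matched to the spindle's before pressing. It slid onto the shaft at about 4–8 N, then met a hard stop with its underside at about 69 mm. The side picture agreed with that height. It was pressed there, peaking at 31 N, with the spindle still at off.

**Turning:** The gripper turned 100° with the knob pressed in.

**Last checks:**
- The push was 17.8 N, against the 8 N needed for fully in.
- Gripper height was unchanged, and the fingers were closed on the knob at 39 mm.
- In the last side picture the other knob still points to the hob's back, and the arm was never near the mug or tin.

**Not confirmed:**
- I never clearly felt the end stop; the twisting moment stayed below 0.04 N m, within the noise.
- The gripper hid the index line at the end, so the spindle angle is inferred. It comes from the gripper's 100° less about 0.2 rad of play, which puts it near full flame and above the 1.2 rad needed.
- In an earlier side picture, at 30°, the index line had clearly moved with the gripper.

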